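# Check the moisture of a bentwood box

### The arm

A 6-joint arm with a two-finger parallel gripper is mounted at the origin on the work surface. World frame = base frame: x ahead of the robot, y to its left, z up, the work surface at z = 0. Lengths are in m, angles in rad, forces in N, time in s.
With the tool pointing down it reaches from about 0.375 to 0.975 m from the base axis. Payload 3.8 kg.
Tool frame: the origin (TCP) lies midway between the tips of the shut fingers; the grasp point (between the pads) lies pinch_z behind it (pinch_z is the distance from the TCP to the grasp point, in m); z points along the fingers, y is the line along which they close (so a half turn about z gives the same grasp; the last joint's range is limited). The gripper opens to 88 mm and grips with 3 to 60 N. Pads are 18 mm wide; open, the fingers measure 123 mm over their backs; the gripper's body (75 mm by 187 mm) begins 45 mm behind the grasp point.
Start: joints at [1.277, 0.264, 1.604, -0, 1.274, -0.037], TCP at [0.171, 0.653, 0.213] pointing down, gripper open.
Joint ranges: [-2.63, 2.63], [-0.94, 2.18], [0.31, 2.57], [-1.31, 4.45], [0, 2.66], [-2.55, 2.55]. Speed limits (rad/s): [2.57, 2.57, 3.14, 3.14, 3.14, 3.14].

### API

Orientations are given as a unit quaternion [x, y, z, w].
In Python, from workcell import * gives the robot as it stands.
- The arm moves only by the shell command python3 -m handwheel 'ROWS'. ROWS is JSON, a list of rows, each an object of numbers: "fingers": the gripper command: -1 is shut, 1 is fully open, values between are in proportion; "dx", "dy", "dz": the shift along the tool's x, y, z in m; "yaw": the turn about the tool's z in degrees. In form: [{"fingers": .., "dx": .., "dy": .., "dz": .., "yaw": ..}, ...]. A call has 1 to 20 rows; each row shifts and turns the commanded pose from where the row before left it, along the tool's axes as they then stand; what a row does not reach is not made up. A row lasts 1/8 s, in which the tool goes at most 62.5 mm and 10.7 degrees, less where a joint would pass 70% of its speed; a pose out of reach is approached as far as the arm can. A call with a gripper value outside its range is refused whole. The fingers move at their own pace and stop on an object; the grip force is fixed at half the most. Time passes only in rows, so rows that do not move let the fingers close. It gives the time, the measured TCP pose, the force, the opening and the grip force at its end, in the units of the state.
- get_obs(): the state, without advancing time (a new reading comes with each control period).
- get_image(name): name is "scene" or "side" or "wrist"; returns a dict with "frame" (400x640x3 uint8, blue, green, red), "mtx" (3x3 intrinsics, pixels), "R" (3x3) and "t" (3): a world point X has camera coordinates R X + t. Camera axes: x right, y down, z forward; pixel columns grow to the right and rows downward; lengths in m; the calibration is good to about 2 mm. A picture is of the moment at which its call begins. There is no depth.
- hand_in(): hands the job in; it is judged then, once.
The state is a dict: "time": time; "joints": joint angles; "dq": joint speeds; "joint_efforts": joint torques, N m; "tool_pos": TCP position; "eef_rot": TCP orientation; "force": force on the tool from outside, world axes, zero at the start; "ft_torque": the same for the moment, N m; "grip_width": finger opening in m; "gripper_force": force on a finger pad.
Only numpy, scipy, OpenCV 4.12 (cv2) and the standard library are available. Lean on these libraries where they do the work, as an engineer would, in place of code of your own. Each camera call takes 0.05 s, during which the arm holds its last target. There are 200 camera calls.

### The job

Lift the lid off the round bentwood box by its knob and gently set it down flat, knob up, near the middle of the round cork mat. Then take the moisture meter out of its stand and hold it upright with its two pins on the pencilled mark on the box's inner floor, one pin on each dot, pressing lightly so that the sprung pin head is pushed about halfway in. Finish while holding it there, and leave the box and the other things where they stand.

Things in the scene. Friction and masses are not known exactly. Their poses are not given: they have to be found in the camera images.
- box: Round open bentwood box of pale wood, standing loose on the bench: outer diameter 170 mm, 50 mm high, wall 5 mm, inner floor 6 mm above the bench, 0.35 kg. Origin: centre of its underside, z up. A stitched seam is on the outside of the wall at its +x. It is covered by the lid at the start.
- box_mark (a point): Middle of the pencilled mark on the box's inner floor, 28 mm from the box's centre towards the box's +y: two dark dots of 8 mm, 22 mm apart, on a thin straight line 80 mm long whose middle is theirs. The line runs along this frame's x axis (= the box's x). The point is on the floor's surface, 6 mm above the box's underside; hidden under the lid at first.
- lid: Loose round wooden lid lying on the box: disc of 176 mm, 8 mm thick, with a 150 mm plug 6 mm deep below it that sits in the box's mouth (5 mm free all round), and a round knob above; about 0.18 kg. Origin: centre of the plug's underside, z up; on the box the origin is 44 mm above the bench, lying on the mat 4 mm above it. Disc top at 14 mm above the origin, top of the knob at 55 mm.
- lid_knob (a point): Where to grip the lid's knob: on its axis, 26 mm above the top of the lid's disc and 40 mm above the lid's origin. The knob is 28 mm in diameter here, straight-sided from 12 to 38 mm above the disc, 41 mm high.
- mat: Round flat cork mat, 200 mm diameter, 4 mm thick, fixed on the bench to one side of the box (left or right). Origin: centre of its underside.
- stand: Wooden stand fixed on the bench, on the other side of the box from the mat: an upright open-topped block 52 x 68 mm and 75 mm high on a foot of 90 x 110 x 8 mm, with a pocket of 30 x 46 mm in which the meter stands. Origin: centre of its underside, axes as the meter's (x across the narrow side).
- meter: Moisture meter, 0.18 kg, standing pins down in the stand, hung by its flange on the rim (origin then 17 mm above the bench). Origin: midway between the pin tips with the head fully out; z from pins to top, x across the narrow, y across the wide side. Along z: pins to 14 mm, sprung head to 28, lower body 24 x 40 mm to 58, flange 38 x 54 to 64, grip body to 135.
- meter_grip (a point): Where to grip the meter: on its axis, 100 mm above the origin (36 mm above the flange). The grip body is 26 mm (x) by 44 mm (y), with a screen at its top; grip across the 26 mm. To take it out lift straight up (3 mm free all round in the pocket); the pins are clear of the rim after 58 mm. Axes as the meter's.
- pin_tips (a point): Midway between the tips of the two pins, moving with the sprung pin head. Either pin may go on either dot. The pins are steel, 4 mm thick with round ends, 22 mm apart along the meter's y.
- pins (a joint): How far the sprung pin head is pushed into the meter, in m: 0 fully out, 0.012 fully in. It starts to move at about 1 N and takes a further 0.4 N per mm: about 3.4 N at halfway, 5.8 N fully in.
- cup: Bystander: open bamboo-coloured wooden cup, 68 mm diameter, 75 mm high, loose, beyond the box. Origin: centre of its underside.
- hoop: Bystander: small bentwood hoop, 110 mm diameter, 35 mm high, lying loose beyond the box. Origin: centre of its underside.
- sander: Bystander: cork sanding block 70 x 110 x 35 mm, loose, beyond the box. Origin: centre of its underside.
Not all that is in view belongs to the job. There is more than one size of the meter; the job needs the larger.

How it is judged:
By the outcome, as a careful person would: the job done as asked, in the order asked, and still so for the second after the job is handed in, while the arm keeps its last pose, push and grip.
It also fails if it takes over 67 s, if anything falls off the work surface, if the arm or the gripper's body presses on something with over 40 N, if the wrist force passes 120 N, or if a joint passes its speed limit or range.

## Working session

There is one attempt and no reset: what is moved stays moved. The work goes in short steps, Python scripts to look and compute and a shell command to move; the robot and the scene stay as the last step left them, time stands still between calls to the robot, and variables do not carry over. Pictures are saved under pics/ and viewed, at most 10 in all, crops included, and the job is handed in when it is done.

```bash
ls; mkdir -p pics
cat > h.py <<'E'
from workcell import *
import numpy as np, cv2
def snap(n,f):
    im=get_image(n); cv2.imwrite('pics/'+f,im['frame']); np.savez('pics/'+f+'.npz',**{k:np.array(im[k]) for k in ('frame','mtx','R','t')}); return im
def load(f): return dict(np.load('pics/'+f+'.npz'))
def ray(im,uv):
    u=cv2.undistortPoints(np.array([[uv]],float),np.array(im['mtx']),None)[0,0]
    R=np.array(im['R']);t=np.array(im['t']).ravel()
    return -R.T@t, R.T@np.array([u[0],u[1],1.])
def plane(im,uv,z):
    c,d=ray(im,uv); return c+d*(z-c[2])/d[2]
def proj(im,X):
    p=np.array(im['mtx'])@(np.array(im['R'])@np.array(X,float)+np.array(im['t']).ravel()); return p[:2]/p[2]
E
python3 - <<'E'
from h import *
a=snap('scene','s0.png');b=snap('side','d0.png');w=snap('wrist','w0.png')
for i in (a,b,w): print(ray(i,(320,200)))
print(get_obs())
cv2.imwrite('pics/c0.png',cv2.resize(np.vstack([a['frame'],b['frame']]),(480,600)))
E
```

```text
pics
(array([1.18890652, 0.51634438, 0.87594719]), array([-0.54767925, -0.42446823, -0.72111671]))
(array([0.29348706, 0.77730266, 0.75296662]), array([ 0.3045818 , -0.71612997, -0.6280122 ]))
(array([0.0942019 , 0.67125975, 0.3838704 ]), array([ 0.3090996 , -0.07796836, -0.9479703 ]))
{'time': 0.15, 'joints': array([ 1.27711818e+00,  2.64617203e-01,  1.60509475e+00,  2.97818791e-05,
        1.27366947e+00, -3.68848567e-02]), 'dq': array([-0.00095076, -0.00114293, -0.00219635,  0.00106838, -0.00057651,
        0.00092439]), 'joint_efforts': array([-1.25363899e-04, -5.02848458e+01, -3.57467616e+01,  7.28136278e-02,
        2.50512175e-02, -9.43766349e-05]), 'tool_pos': array([0.17124324, 0.65229149, 0.21223043]), 'eef_rot': array([ 1.28048437e-01,  9.91767512e-01, -8.79853866e-04, -1.61193631e-04]), 'force': array([ 0.85191752,  0.27060948, -1.18121042]), 'ft_torque': array([ 0.00027164,  0.04039992, -0.00836653]), 'gripper_force': 0.0, 'grip_width': 0.08858044564407984}
```

View pics/s0.png

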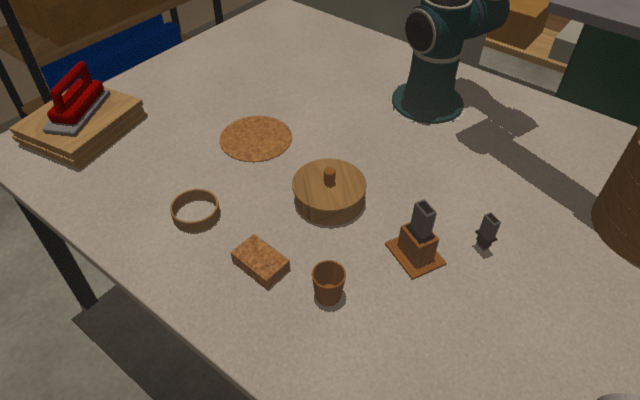

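View pics/d0.png

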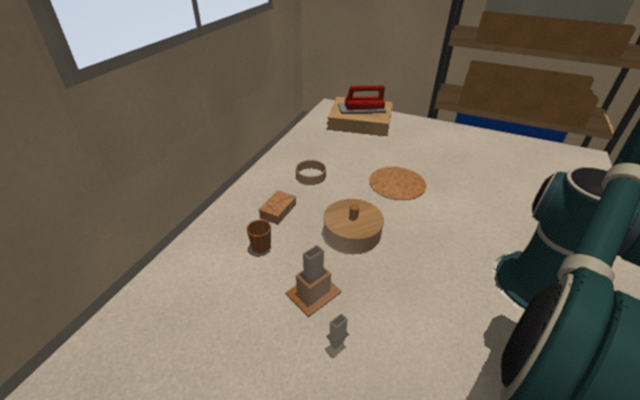

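The scene view shows the lid knob at about (329,174), the mat at (256,138), and the stand foot around (416,250) with the meter top at (424,207). The small decoy meter is at (488,230). In the side view the knob is at (354,211), the mat at (398,183), the meter top at (313,253) and the foot around (313,293).

Run:
```python
from h import *
for f,mat,kn,foot in (('s0.png',(210,110,300,165),(315,160,345,190),(378,230,452,282)),('d0.png',(365,162,432,205),(343,200,365,222),(280,262,345,315))):
    im=load(f);fr=im['frame'];hsv=cv2.cvtColor(fr,cv2.COLOR_BGR2HSV)
    for n,(x0,y0,x1,y1),z in (('mat',mat,.004),('foot',foot,.008),('knob',kn,.097)):
        h=hsv[y0:y1,x0:x1]; m=cv2.inRange(h,(3,115 if n!='knob' else 140,50),(18,255,255))
        cs,_=cv2.findContours(m,cv2.RETR_EXTERNAL,cv2.CHAIN_APPROX_NONE);c=max(cs,key=cv2.contourArea)+np.array([x0,y0])
        P=np.array([plane(im,p[0],z)[:2] for p in c]).astype(np.float32)
        if n=='mat': print(f,n,cv2.fitEllipse(P))
        elif n=='foot':
            ap=cv2.convexHull(c); q=cv2.approxPolyDP(ap,4,True)[:,0]; print(f,n,[(tuple(p),plane(im,p,.008)[:2].round(3)) for p in q])
        else:
            print(f,n,cv2.boundingRect(c),'centre', plane(im,cv2.minEnclosingCircle(c)[0],.084))
    print([hsv[p[1],p[0]] for p in ((256,138),(329,174),(300,190),(100,250))] if f[0]=='s' else '')
big=[]
for f,(x,y) in (('s0.png',(424,235)),('d0.png',(313,275))):
    fr=load(f)['frame'][y-50:y+50,x-60:x+60]; big.append(cv2.resize(fr,(780,650)[:2],interpolation=cv2.INTER_CUBIC)[:, :390*2])
cv2.imwrite('pics/c1.png',cv2.resize(np.hstack(big),(800,400)))
```

```text
s0.png mat ((0.45008382201194763, -0.28424397110939026), (0.19444900751113892, 0.195279061794281), 135.26226806640625)
s0.png foot [((np.int32(385), np.int32(243)), array([0.544, 0.201])), ((np.int32(401), np.int32(230)), array([0.489, 0.209])), ((np.int32(432), np.int32(232)), array([0.449, 0.268])), ((np.int32(445), np.int32(263)), array([0.509, 0.333])), ((np.int32(412), np.int32(278)), array([0.587, 0.297]))]
s0.png knob (322, 166, 16, 21) centre [0.51421878 0.01752732 0.084     ]
[array([ 14, 152, 144], dtype=uint8), array([ 14, 166, 109], dtype=uint8), array([ 16, 137, 132], dtype=uint8), array([ 17,  49, 155], dtype=uint8)]
d0.png mat ((0.44971030950546265, -0.2818782329559326), (0.18726874887943268, 0.19237157702445984), 107.290283203125)
d0.png foot [((np.int32(339), np.int32(290)), array([0.468, 0.238])), ((np.int32(310), np.int32(314)), array([0.505, 0.33 ])), ((np.int32(286), np.int32(293)), array([0.585, 0.3  ])), ((np.int32(295), np.int32(286)), array([0.574, 0.272])), ((np.int32(332), np.int32(284)), array([0.491, 0.228]))]
d0.png knob (350, 204, 10, 8) centre [0.5145663  0.00350639 0.084     ]
```

View pics/c1.png

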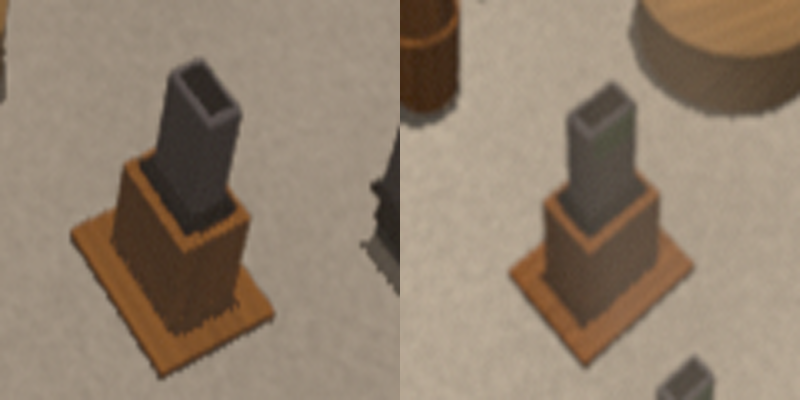

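The mat centre is at about (0.450,-0.283) in both views, and its fitted diameter of about 0.19 matches. The knob is near (0.515,0.012). The stand-foot corners give 87 x 106 mm, centred at (0.526,0.267), with the meter's y heading at about 66°. Next I move over the knob for a closer look.

```bash
python3 -m handwheel '[{"fingers":1,"dx":-0.0354,"dy":-0.038,"dz":0,"yaw":0},{"fingers":1,"dx":-0.0354,"dy":-0.038,"dz":0,"yaw":0},{"fingers":1,"dx":-0.0354,"dy":-0.038,"dz":0,"yaw":0},{"fingers":1,"dx":-0.0354,"dy":-0.038,"dz":0,"yaw":0},{"fingers":1,"dx":-0.0354,"dy":-0.038,"dz":0,"yaw":0},{"fingers":1,"dx":-0.0354,"dy":-0.038,"dz":0,"yaw":0},{"fingers":1,"dx":-0.0354,"dy":-0.038,"dz":0,"yaw":0},{"fingers":1,"dx":-0.0354,"dy":-0.038,"dz":0,"yaw":0},{"fingers":1,"dx":-0.0354,"dy":-0.038,"dz":0,"yaw":0},{"fingers":1,"dx":-0.0354,"dy":-0.038,"dz":0,"yaw":0},{"fingers":1,"dx":-0.0354,"dy":-0.038,"dz":0,"yaw":0},{"fingers":1,"dx":-0.0354,"dy":-0.038,"dz":0,"yaw":0},{"fingers":1,"dx":-0.0354,"dy":-0.038,"dz":0,"yaw":0},{"fingers":1,"dx":-0.0354,"dy":-0.038,"dz":0,"yaw":0},{"fingers":1,"dx":0,"dy":0,"dz":0,"yaw":0},{"fingers":1,"dx":0,"dy":0,"dz":0,"yaw":0}]'
python3 - <<'E'
from h import *
import workcell
print({k:v for k,v in vars(workcell).items() if isinstance(v,(int,float))})
w=snap('wrist','w1.png'); print(proj(w,get_obs()['tool_pos']))
E
```

```text
time: 2.15
tool_pos: [0.5151, 0.0126, 0.2128]
eef_rot: [0.129, 0.992, 0.0, -0.001]
force: [0.9, 0.3, 0.4]
grip_width: 0.0879
gripper_force: 0.0
{'pinch_z': 0.0187}
[321.73902181 234.40252801]
```

View pics/w1.png

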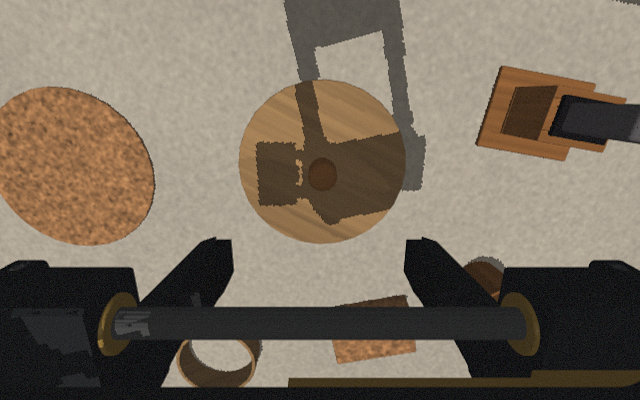

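The wrist view shows the lid disc centred at about (322,161) with the knob top at (322,174). The mat is on the left, and the stand with the meter is at the upper right, around (560,115).

Run:
```python
from h import *
im=load('w1.png');g=im['frame']
hsv=cv2.cvtColor(g,cv2.COLOR_BGR2HSV)
m=cv2.inRange(hsv,(5,90,20),(22,255,255))
def fit(x0,y0,x1,y1,z):
    mm=np.zeros_like(m);mm[y0:y1,x0:x1]=m[y0:y1,x0:x1]
    mm=cv2.morphologyEx(mm,cv2.MORPH_CLOSE,np.ones((9,9)))
    cs,_=cv2.findContours(mm,cv2.RETR_EXTERNAL,cv2.CHAIN_APPROX_NONE);c=cv2.convexHull(max(cs,key=cv2.contourArea))
    P=np.array([plane(im,p[0],z)[:2] for p in c]).astype(np.float32)
    print(cv2.fitEllipse(P),cv2.minEnclosingCircle(P),cv2.fitEllipse(max(cs,key=cv2.contourArea)))
fit(225,70,415,250,.058)
fit(0,75,170,260,.004)
print('knob top',plane(im,(322.5,174.5),.099), 'disc mid', plane(im,(322,161),.058))
```

```text
((0.5102956891059875, 0.01593272015452385), (0.17392073571681976, 0.17394673824310303), 133.87242126464844) ((0.5101587176322937, 0.016049928963184357), 0.08748066425323486) ((321.6888427734375, 161.13955688476562), (162.61190795898438, 165.56405639648438), 83.87229919433594)
((0.44886472821235657, -0.28520095348358154), (0.19793470203876495, 0.20146940648555756), 165.4091339111328) ((0.44938045740127563, -0.28635677695274353), 0.1017552986741066) ((72.67750549316406, 166.35958862304688), (141.5636749267578, 175.30825805664062), 134.96473693847656)
knob top [0.50770074 0.01696278 0.099     ] disc mid [0.50355622 0.01802359 0.058     ]
```

The disc fit gives a centre of (0.510,0.016) and a diameter of 174 mm against the true 176, so it holds up. I descend and close on the knob.

```bash
python3 -m handwheel '[{"fingers":1,"dx":0.006,"dy":0.002,"dz":0.02,"yaw":0},{"fingers":1,"dx":0,"dy":0,"dz":0.035,"yaw":0},{"fingers":1,"dx":0,"dy":0,"dz":0.035,"yaw":0},{"fingers":1,"dx":0,"dy":0,"dz":0.0275,"yaw":0},{"fingers":1,"dx":0,"dy":0,"dz":0.02,"yaw":0},{"fingers":1,"dx":0,"dy":0,"dz":0.01,"yaw":0},{"fingers":1,"dx":0,"dy":0,"dz":0,"yaw":0},{"fingers":-1,"dx":0,"dy":0,"dz":0,"yaw":0},{"fingers":-1,"dx":0,"dy":0,"dz":0,"yaw":0},{"fingers":-1,"dx":0,"dy":0,"dz":0,"yaw":0},{"fingers":-1,"dx":0,"dy":0,"dz":0,"yaw":0},{"fingers":-1,"dx":0,"dy":0,"dz":0,"yaw":0},{"fingers":-1,"dx":0,"dy":0,"dz":0,"yaw":0}]'
```

```text
time: 3.82
tool_pos: [0.5103, 0.0159, 0.0658]
eef_rot: [0.128, 0.992, 0.0, -0.0]
force: [0.8, 2.1, 0.5]
grip_width: 0.03
gripper_force: 0.6
```

```bash
python3 -m handwheel '[{"fingers":-1,"dx":0,"dy":0,"dz":0,"yaw":0},{"fingers":-1,"dx":0,"dy":0,"dz":0,"yaw":0},{"fingers":-1,"dx":0,"dy":0,"dz":0,"yaw":0},{"fingers":-1,"dx":0,"dy":0,"dz":-0.003,"yaw":0},{"fingers":-1,"dx":0,"dy":0,"dz":-0.006,"yaw":0},{"fingers":-1,"dx":0,"dy":0,"dz":-0.01,"yaw":0},{"fingers":-1,"dx":0,"dy":0,"dz":-0.02,"yaw":0},{"fingers":-1,"dx":0,"dy":0,"dz":-0.03,"yaw":0},{"fingers":-1,"dx":0,"dy":0,"dz":-0.03,"yaw":0},{"fingers":-1,"dx":0,"dy":0,"dz":-0.001,"yaw":0},{"fingers":-1,"dx":0,"dy":0,"dz":0,"yaw":0}]'
python3 - <<'E'
from h import *
snap('scene','s2.png');snap('wrist','w2.png')
d=[0,-.3]
E
```

```text
time: 5.2
tool_pos: [0.5099, 0.0159, 0.1653]
eef_rot: [0.128, 0.992, -0.0, -0.0]
force: [-0.0, -0.5, -1.2]
grip_width: 0.0257
gripper_force: 30.0
```

View pics/s2.png

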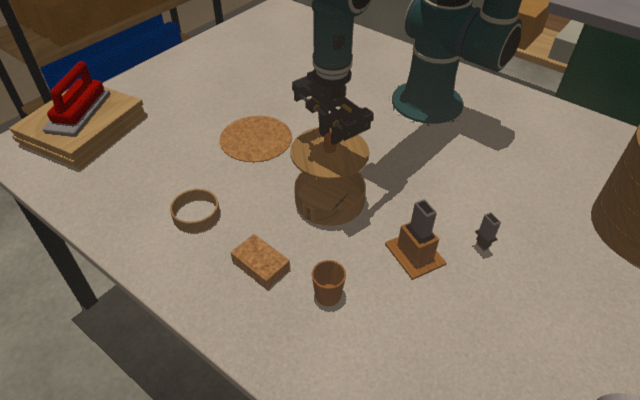

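The lid is in the gripper at about 30 N and hangs level above the box, around (330,152), and the box has not moved. I carry it over to the mat.

```bash
python3 -m handwheel '[{"fingers":-1,"dx":-0.001,"dy":-0.02,"dz":0,"yaw":0},{"fingers":-1,"dx":-0.002,"dy":-0.035,"dz":0,"yaw":0},{"fingers":-1,"dx":-0.003,"dy":-0.045,"dz":0,"yaw":0},{"fingers":-1,"dx":-0.003,"dy":-0.045,"dz":0,"yaw":0},{"fingers":-1,"dx":-0.003,"dy":-0.045,"dz":0,"yaw":0},{"fingers":-1,"dx":-0.003,"dy":-0.045,"dz":0,"yaw":0},{"fingers":-1,"dx":-0.002,"dy":-0.04,"dz":0,"yaw":0},{"fingers":-1,"dx":-0.001,"dy":-0.031,"dz":0.01,"yaw":0},{"fingers":-1,"dx":0,"dy":0,"dz":0.03,"yaw":0},{"fingers":-1,"dx":0,"dy":0,"dz":0.035,"yaw":0},{"fingers":-1,"dx":0,"dy":0,"dz":0.03,"yaw":0},{"fingers":-1,"dx":0,"dy":0,"dz":0.015,"yaw":0},{"fingers":-1,"dx":0,"dy":0,"dz":0.008,"yaw":0},{"fingers":-1,"dx":0,"dy":0,"dz":0.004,"yaw":0},{"fingers":-1,"dx":0,"dy":0,"dz":0,"yaw":0},{"fingers":-1,"dx":0,"dy":0,"dz":0,"yaw":0}]'
```

```text
time: 7.3
tool_pos: [0.4508, -0.2851, 0.0348]
eef_rot: [0.128, 0.992, -0.0, 0.001]
force: [0.2, -0.9, -1.3]
grip_width: 0.0259
gripper_force: 30.0
```

```bash
python3 -m handwheel '[{"fingers":-1,"dx":0,"dy":0,"dz":0.002,"yaw":0},{"fingers":-1,"dx":0,"dy":0,"dz":0.002,"yaw":0},{"fingers":-1,"dx":0,"dy":0,"dz":0.002,"yaw":0},{"fingers":-1,"dx":0,"dy":0,"dz":0.0015,"yaw":0},{"fingers":-1,"dx":0,"dy":0,"dz":0.001,"yaw":0},{"fingers":-1,"dx":0,"dy":0,"dz":0,"yaw":0},{"fingers":-1,"dx":0,"dy":0,"dz":0,"yaw":0}]'
```

```text
time: 8.18
tool_pos: [0.45, -0.2846, 0.0257]
eef_rot: [0.128, 0.992, 0.0, -0.0]
force: [-2.7, 1.7, 5.3]
grip_width: 0.0257
gripper_force: 30.0
```

The lid touches down at the expected height with about 5 N. I release it, rise, and head back over the box.

```bash
python3 -m handwheel '[{"fingers":-0.2,"dx":0,"dy":0,"dz":0,"yaw":0},{"fingers":0.3,"dx":0,"dy":0,"dz":0,"yaw":0},{"fingers":1,"dx":0,"dy":0,"dz":0,"yaw":0},{"fingers":1,"dx":0,"dy":0,"dz":0,"yaw":0},{"fingers":1,"dx":0,"dy":0,"dz":0,"yaw":0},{"fingers":1,"dx":0,"dy":0,"dz":-0.02,"yaw":0},{"fingers":1,"dx":0,"dy":0,"dz":-0.04,"yaw":0},{"fingers":1,"dx":0,"dy":0,"dz":-0.05,"yaw":0},{"fingers":1,"dx":0,"dy":0,"dz":-0.04,"yaw":0},{"fingers":1,"dx":0.003,"dy":0.04,"dz":-0.03,"yaw":0},{"fingers":1,"dx":0.003,"dy":0.05,"dz":0,"yaw":0},{"fingers":1,"dx":0.003,"dy":0.05,"dz":0,"yaw":0},{"fingers":1,"dx":0.003,"dy":0.05,"dz":0,"yaw":0},{"fingers":1,"dx":0.003,"dy":0.05,"dz":0,"yaw":0},{"fingers":1,"dx":0.003,"dy":0.045,"dz":0,"yaw":0},{"fingers":1,"dx":0,"dy":0.02,"dz":0,"yaw":0},{"fingers":1,"dx":0,"dy":0,"dz":0,"yaw":0},{"fingers":1,"dx":0,"dy":0,"dz":0,"yaw":0}]'
python3 - <<'E'
from h import *
snap('wrist','w3.png')
E
```

```text
time: 10.42
tool_pos: [0.5099, 0.0143, 0.2052]
eef_rot: [0.128, 0.992, -0.0, -0.0]
force: [0.7, -0.4, -0.7]
grip_width: 0.0881
gripper_force: 0.0
```

View pics/w3.png

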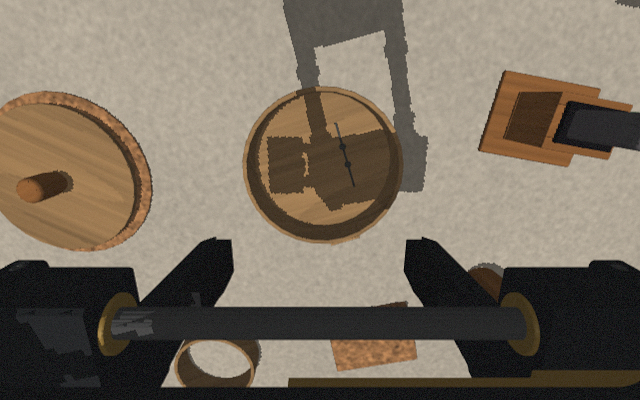

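The lid lies flat on the mat, knob up. The box is open with the mark line running from (336,124) to (354,186) and dots at about (342,147) and (348,164). Next I measure it.

Run:
```python
from h import *
im=load('w3.png');g=cv2.cvtColor(im['frame'],cv2.COLOR_BGR2GRAY)
x0,y0,x1,y1=328,118,362,192
roi=g[y0:y1,x0:x1]; bg=cv2.medianBlur(roi,15)
r=roi.astype(float)/np.maximum(bg,1)
m=(r<.6).astype(np.uint8)
n,l,s,c=cv2.connectedComponentsWithStats(m)
i=1+np.argmax(s[1:,4]);M=(l==i).astype(np.uint8);print(s[1:],)
ys,xs=np.nonzero(M);P=np.array([plane(im,(x+x0,y+y0),.006)[:2] for x,y in zip(xs,ys)])
vx,vy,cx,cy=cv2.fitLine(P.astype(np.float32),cv2.DIST_HUBER,0,.001,.001).ravel()
a=(P-[cx,cy])@[vx,vy]; print('ends',P[a.argmin()],P[a.argmax()],np.ptp(a),'heading',np.degrees(np.arctan2(vy,vx)))
D=cv2.morphologyEx(M,cv2.MORPH_OPEN,cv2.getStructuringElement(cv2.MORPH_ELLIPSE,(3,3)))
n,l,s,c=cv2.connectedComponentsWithStats(D)
W=[]
for k in range(1,n):
    p=c[k]+[x0,y0];W.append(plane(im,p,.006));print(p,s[k,4],W[-1][:2])
if len(W)==2: d=W[1]-W[0];print('mid',(W[0]+W[1])/2,np.linalg.norm(d),np.degrees(np.arctan2(d[1],d[0])))
hsv=cv2.cvtColor(im['frame'],cv2.COLOR_BGR2HSV);q=cv2.inRange(hsv,(5,90,20),(22,255,255))
mm=np.zeros_like(q);mm[80:245,235:408]=q[80:245,235:408];mm=cv2.morphologyEx(mm,cv2.MORPH_CLOSE,np.ones((9,9)))
cs,_=cv2.findContours(mm,0,1);h=cv2.convexHull(max(cs,key=cv2.contourArea))
print('rim',cv2.fitEllipse(np.array([plane(im,p[0],.05)[:2] for p in h],np.float32)))
```

```text
[[ 6  5  5 11 13]
 [ 0 14  1  1  1]
 [25 16  2  1  2]
 [12 20  2  5  6]
 [12 26  6 11 24]
 [17 38  6 12 29]
 [21 51  1  3  3]
 [22 55  5 13 17]]
ends [0.50846338 0.04535354] [0.52223092 0.0457764 ] 0.013771223354738026 heading 2.9157438
[347.4  164.35] 20 [0.51892421 0.04581447]
rim ((0.5087921023368835, 0.017494648694992065), (0.16765610873699188, 0.16956493258476257), 95.77043151855469)
```

Run:
```python
from h import *
im=load('w3.png');g=cv2.cvtColor(im['frame'],cv2.COLOR_BGR2GRAY)
x0,y0,x1,y1=332,120,359,190
roi=g[y0:y1,x0:x1]; r=roi.astype(float)/np.maximum(cv2.medianBlur(roi,15),1)
m=(r<.65).astype(np.uint8);n,l,s,c=cv2.connectedComponentsWithStats(m)
for k in range(1,n):
    if s[k,4]<6: m[l==k]=0
ys,xs=np.nonzero(m);P=np.array([plane(im,(x+x0,y+y0),.006)[:2] for x,y in zip(xs,ys)])
vx,vy,cx,cy=cv2.fitLine(P.astype(np.float32),cv2.DIST_HUBER,0,.001,.001).ravel()
a=(P-[cx,cy])@[vx,vy];o=(P-[cx,cy])@[-vy,vx]
print('len',np.ptp(a),'mid',np.array([cx,cy])+[vx*(a.max()+a.min())/2,vy*(a.max()+a.min())/2],'heading',np.degrees(np.arctan2(vy,vx)),'off',abs(o).max())
h,e=np.histogram(a,bins=np.arange(-.045,.046,.003));print(list(zip((e[:-1]*1e3).round(),h)))
for sgn in (-1,1):
    w=abs(o)+0; k=[(abs(a-t)<.004).sum() for t in np.linspace(0,sgn*.02,41)]; t=np.linspace(0,sgn*.02,41)[np.argmax(k)]
    q=abs(a-t)<.005; print('dot',P[q].mean(0),q.sum())
```

```text
len 0.0776534104081892 mid [0.50698332 0.04539817] heading 2.7372074 off 0.0032279337952253245
[(np.float64(-45.0), np.int64(0)), (np.float64(-42.0), np.int64(0)), (np.float64(-39.0), np.int64(5)), (np.float64(-36.0), np.int64(6)), (np.float64(-33.0), np.int64(4)), (np.float64(-30.0), np.int64(5)), (np.float64(-27.0), np.int64(3)), (np.float64(-24.0), np.int64(0)), (np.float64(-21.0), np.int64(4)), (np.float64(-18.0), np.int64(4)), (np.float64(-15.0), np.int64(6)), (np.float64(-12.0), np.int64(10)), (np.float64(-9.0), np.int64(7)), (np.float64(-6.0), np.int64(5)), (np.float64(-3.0), np.int64(3)), (np.float64(0.0), np.int64(3)), (np.float64(3.0), np.int64(3)), (np.float64(6.0), np.int64(5)), (np.float64(9.0), np.int64(13)), (np.float64(12.0), np.int64(12)), (np.float64(15.0), np.int64(4)), (np.float64(18.0), np.int64(4)), (np.float64(21.0), np.int64(2)), (np.float64(24.0), np.int64(4)), (np.float64(27.0), np.int64(4)), (np.float64(30.0), np.int64(2)), (np.float64(33.0), np.int64(4)), (np.float64(36.0), np.int64(4)), (np.float64(39.0), np.int64(1)), (np.float64(42.0), np.int64(0))]
dot [0.49735054 0.0449296 ] 26
dot [0.51828837 0.04593297] 32
```

The line length of 78 mm matches the stated 80. The mark's middle is at (0.5077,0.0454) with a heading of 2.7°. The rim centre (0.509,0.017) sits 28 mm from it, which is consistent. Now over the meter.

```bash
python3 -m handwheel '[{"fingers":1,"dx":0.0081,"dy":0.0415,"dz":0,"yaw":0},{"fingers":1,"dx":0.0081,"dy":0.0415,"dz":0,"yaw":0},{"fingers":1,"dx":0.0081,"dy":0.0415,"dz":0,"yaw":0},{"fingers":1,"dx":0.0081,"dy":0.0415,"dz":0,"yaw":0},{"fingers":1,"dx":0.0081,"dy":0.0415,"dz":0,"yaw":0},{"fingers":1,"dx":0.0081,"dy":0.0415,"dz":0,"yaw":0},{"fingers":1,"dx":0,"dy":0,"dz":0,"yaw":9.9},{"fingers":1,"dx":0,"dy":0,"dz":0,"yaw":9.9},{"fingers":1,"dx":0,"dy":0,"dz":0,"yaw":9.9},{"fingers":1,"dx":0,"dy":0,"dz":0,"yaw":9.9},{"fingers":1,"dx":0,"dy":0,"dz":0,"yaw":9.9},{"fingers":1,"dx":0,"dy":0,"dz":0,"yaw":9.9},{"fingers":1,"dx":0,"dy":0,"dz":0,"yaw":9.9},{"fingers":1,"dx":0,"dy":0,"dz":0,"yaw":9.9},{"fingers":1,"dx":0,"dy":0,"dz":0,"yaw":9.9},{"fingers":1,"dx":0,"dy":0,"dz":0,"yaw":9.7},{"fingers":1,"dx":0,"dy":0,"dz":0,"yaw":0},{"fingers":1,"dx":0,"dy":0,"dz":0,"yaw":0}]'
python3 - <<'E'
from h import *
snap('wrist','w4.png')
E
```

```text
time: 12.72
tool_pos: [0.5266, 0.2674, 0.2053]
eef_rot: [0.836, 0.549, -0.0, 0.0]
force: [-0.7, -0.4, 0.3]
grip_width: 0.0883
gripper_force: 0.0
```

View pics/w4.png

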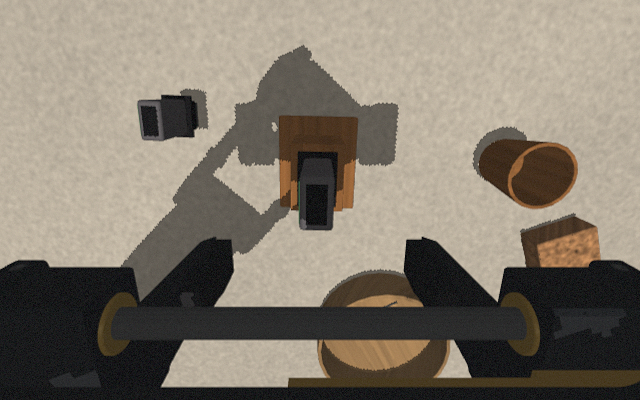

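The view shows the meter's top face at roughly (300–334, 177–230), with the stand foot's top edge nearly horizontal at row 116. That means the yaw is almost right.

Run:
```python
from h import *
im=load('w4.png');f=im['frame'];o=get_obs();print(o['tool_pos'])
x0,y0,x1,y1=290,140,345,240
hsv=cv2.cvtColor(f,cv2.COLOR_BGR2HSV)[y0:y1,x0:x1]
m=((hsv[...,1]<70)&(hsv[...,2]<100)).astype(np.uint8); m=cv2.morphologyEx(m,cv2.MORPH_OPEN,np.ones((5,5)))
cs,_=cv2.findContours(m,0,1);c=max(cs,key=cv2.contourArea)[:,0]+[x0,y0]
print('bbox',cv2.boundingRect(c))
for y in range(165,236,8):
    r=c[abs(c[:,1]-y)<1]; w=np.nonzero(m[y-y0])[0]+x0
    print(y,(w.min(),w.max()) if len(w) else None)
print('brightness col 317',f[150:236:3,317].mean(1).round())
# top-face pixels: front (bottom) edge and sides, at z=.152
b=c[:,1].max()
for p in ((300.,b+.5),(333,b+.5)): print(p,plane(im,p,.152)[:2])
# foot edge top (orange)
s=cv2.inRange(cv2.cvtColor(f,cv2.COLOR_BGR2HSV),(3,115,40),(18,255,255))[105:215,270:365]
cs,_=cv2.findContours(s,0,1);q=cv2.approxPolyDP(cv2.convexHull(max(cs,key=cv2.contourArea)),3,True)[:,0]+[270,105]
for p in q: print(p,plane(im,p,.008)[:2])
```

```text
[0.52656343 0.26750723 0.20529944]
bbox (300, 157, 35, 73)
165 (np.int64(302), np.int64(332))
173 (np.int64(300), np.int64(333))
181 (np.int64(300), np.int64(334))
189 (np.int64(300), np.int64(334))
197 (np.int64(300), np.int64(334))
205 (np.int64(300), np.int64(334))
213 (np.int64(300), np.int64(332))
221 (np.int64(326), np.int64(332))
229 (np.int64(306), np.int64(330))
brightness col 317 [ 57.  15.  18.  50.  48.  46.  43.  47.  42.  49.  50.  52.  17.  17.
  20.  25.  26.  14.  13.  24.  14.  21.   9.  24.  11.  39.  50. 182.
 174.]
(300.0, np.float64(229.5)) [0.50463452 0.25253495]
(333, np.float64(229.5)) [0.52789347 0.24246272]
[279 116] [0.50685109 0.33363848]
[357 118] [0.58671451 0.29667447]
[351 207] [0.54114761 0.20007149]
[291 209] [0.4722719  0.22703953]
[280 204] [0.46263688 0.23832942]
```

Two independent estimates put the meter's centre at (0.525,0.267) with an x heading of -25°, and the top edge measures 25 mm against 26. I apply small corrections, descend and grip.

```bash
python3 -m handwheel '[{"fingers":1,"dx":-0.001,"dy":-0.001,"dz":0.01,"yaw":1.6},{"fingers":1,"dx":0,"dy":0,"dz":0.025,"yaw":0},{"fingers":1,"dx":0,"dy":0,"dz":0.03,"yaw":0},{"fingers":1,"dx":0,"dy":0,"dz":0.025,"yaw":0},{"fingers":1,"dx":0,"dy":0,"dz":0.012,"yaw":0},{"fingers":1,"dx":0,"dy":0,"dz":0.005,"yaw":0},{"fingers":1,"dx":0,"dy":0,"dz":0,"yaw":0},{"fingers":-1,"dx":0,"dy":0,"dz":0,"yaw":0},{"fingers":-1,"dx":0,"dy":0,"dz":0,"yaw":0},{"fingers":-1,"dx":0,"dy":0,"dz":0,"yaw":0},{"fingers":-1,"dx":0,"dy":0,"dz":0,"yaw":0},{"fingers":-1,"dx":0,"dy":0,"dz":0,"yaw":0},{"fingers":-1,"dx":0,"dy":0,"dz":0,"yaw":0},{"fingers":-1,"dx":0,"dy":0,"dz":0,"yaw":0},{"fingers":-1,"dx":0,"dy":0,"dz":0,"yaw":0},{"fingers":-1,"dx":0,"dy":0,"dz":0,"yaw":0}]'
```

```text
time: 14.78
tool_pos: [0.525, 0.2676, 0.0982]
eef_rot: [0.844, 0.536, -0.0, -0.0]
force: [-0.8, 0.1, 0.3]
grip_width: 0.0257
gripper_force: 30.0
```

```bash
python3 -m handwheel '[{"fingers":-1,"dx":0,"dy":0,"dz":-0.005,"yaw":0},{"fingers":-1,"dx":0,"dy":0,"dz":-0.01,"yaw":0},{"fingers":-1,"dx":0,"dy":0,"dz":-0.015,"yaw":0},{"fingers":-1,"dx":0,"dy":0,"dz":-0.02,"yaw":0},{"fingers":-1,"dx":0,"dy":0,"dz":-0.025,"yaw":0},{"fingers":-1,"dx":0,"dy":0,"dz":-0.02,"yaw":0},{"fingers":-1,"dx":0,"dy":0,"dz":-0.005,"yaw":0},{"fingers":-1,"dx":0,"dy":0,"dz":0,"yaw":0},{"fingers":-1,"dx":0,"dy":0,"dz":0,"yaw":0}]'
python3 - <<'E'
from h import *
print(get_obs()['tool_pos'],get_obs()['force'])
a=snap('scene','s5.png')['frame'];b=snap('side','d5.png')['frame'];
c=np.hstack([cv2.resize(a[130:290,340:500],(400,400)),cv2.resize(b[170:330,240:400],(400,400))]);cv2.imwrite('pics/c5.png',c)
E
```

```text
time: 15.9
tool_pos: [0.5243, 0.2672, 0.1971]
eef_rot: [0.844, 0.536, -0.001, -0.0]
force: [0.3, 0.0, -1.5]
grip_width: 0.0255
gripper_force: 30.0
[0.52427212 0.26722832 0.19706536] [ 0.30061065  0.0242304  -1.53570847]
```

View pics/c5.png

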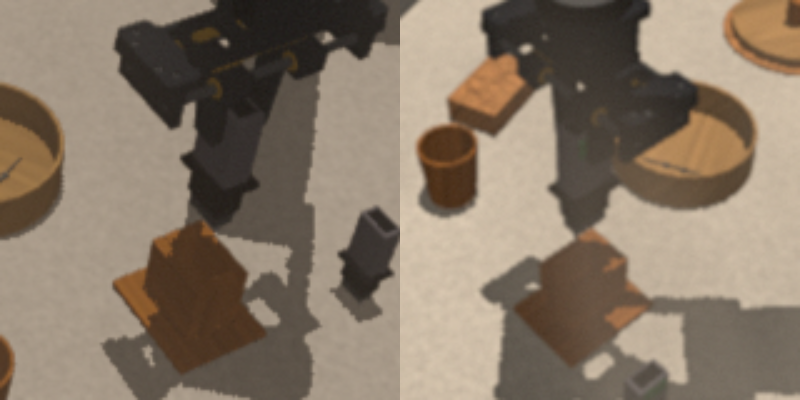

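The meter is out, upright and clear of the stand, and the stand is empty. Now to the mark.

```bash
python3 -m handwheel '[{"fingers":-1,"dx":-0.018,"dy":0.0068,"dz":0,"yaw":0},{"fingers":-1,"dx":-0.036,"dy":0.0136,"dz":0,"yaw":0},{"fingers":-1,"dx":-0.042,"dy":0.016,"dz":0,"yaw":0},{"fingers":-1,"dx":-0.042,"dy":0.016,"dz":0,"yaw":0},{"fingers":-1,"dx":-0.042,"dy":0.016,"dz":0,"yaw":0},{"fingers":-1,"dx":-0.028,"dy":0.0107,"dz":0,"yaw":0},{"fingers":-1,"dx":0,"dy":0,"dz":0,"yaw":5},{"fingers":-1,"dx":0,"dy":0,"dz":0,"yaw":10},{"fingers":-1,"dx":0,"dy":0,"dz":0,"yaw":10},{"fingers":-1,"dx":0,"dy":0,"dz":0,"yaw":10},{"fingers":-1,"dx":0,"dy":0,"dz":0,"yaw":10},{"fingers":-1,"dx":0,"dy":0,"dz":0,"yaw":10},{"fingers":-1,"dx":0,"dy":0,"dz":0,"yaw":7.1},{"fingers":-1,"dx":0,"dy":0,"dz":0,"yaw":0},{"fingers":-1,"dx":0,"dy":0,"dz":0,"yaw":0}]'
```

```text
time: 17.88
tool_pos: [0.508, 0.0451, 0.1981]
eef_rot: [1.0, 0.025, -0.0, 0.0]
force: [-0.3, 0.7, -1.0]
grip_width: 0.0259
gripper_force: 30.0
```

```bash
python3 -m handwheel '[{"fingers":-1,"dx":0,"dy":0,"dz":0.01,"yaw":0},{"fingers":-1,"dx":0,"dy":0,"dz":0.025,"yaw":0},{"fingers":-1,"dx":0,"dy":0,"dz":0.03,"yaw":0},{"fingers":-1,"dx":0,"dy":0,"dz":0.02,"yaw":0},{"fingers":-1,"dx":0,"dy":0,"dz":0.011,"yaw":0},{"fingers":-1,"dx":0,"dy":0,"dz":0.006,"yaw":0},{"fingers":-1,"dx":0,"dy":0,"dz":0,"yaw":0},{"fingers":-1,"dx":0,"dy":0,"dz":0,"yaw":0}]'
python3 - <<'E'
from h import *
o=get_obs();print(o['tool_pos'],o['force'])
a=snap('scene','s6.png');b=snap('side','d6.png');w=snap('wrist','w6.png')
out=[]
for im,z in ((a,4),(b,4)):
    u,v=proj(im,(.5077,.0454,.03)).astype(int); out.append(cv2.resize(im['frame'][v-50:v+50,u-50:u+50],(400,400),interpolation=cv2.INTER_CUBIC))
    print('crop origin',u-50,v-50)
cv2.imwrite('pics/c6.png',np.hstack(out))
E
```

```text
time: 18.88
tool_pos: [0.5092, 0.0457, 0.0972]
eef_rot: [1.0, 0.024, 0.001, -0.0]
force: [0.7, -0.2, -2.1]
grip_width: 0.0259
gripper_force: 30.0
[0.50919638 0.04574156 0.0972066 ] [ 0.7076548  -0.21027529 -2.13282761]
crop origin 289 145
crop origin 300 180
```

View pics/c6.png

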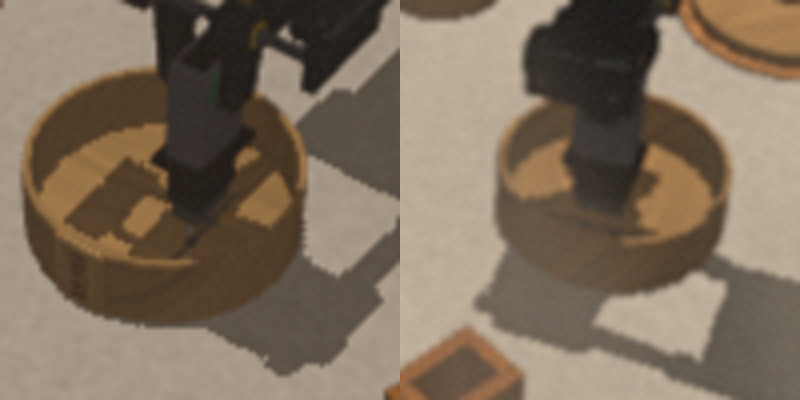

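The pins hover just above the line, and both views agree the meter is upright and aligned. I cross-check the mark in the outside views from before the meter came over it.

```bash
python3 - <<'E'
from h import *
M=np.array([.5077,.0454]);h=np.radians(2.7);e=np.array([np.cos(h),np.sin(h)]);nrm=np.array([-e[1],e[0]])
for f in ('s5.png','d5.png'):
    im=load(f);g=cv2.cvtColor(im['frame'],cv2.COLOR_BGR2GRAY)
    u,v=proj(im,(*M,.006)).round().astype(int)
    bh=cv2.morphologyEx(g,cv2.MORPH_BLACKHAT,np.ones((7,7)))
    R=[]
    for y in range(v-30,v+30):
        for x in range(u-40,u+40):
            p=plane(im,(x,y),.006)[:2]-M; a,o=p@e,p@nrm
            if abs(a)<.048 and abs(o)<.008 and bh[y,x]>14: R.append((a,o,float(bh[y,x])))
    R=np.array(R); print(f,len(R),'off mean',np.average(R[:,1],weights=R[:,2]),'range',R[:,0].min(),R[:,0].max())
    hh,ed=np.histogram(R[:,0],bins=np.arange(-.048,.049,.004),weights=R[:,2]);print(dict(zip((ed[:-1]*1e3+2).round().astype(int).tolist(),hh.astype(int).tolist())))
print(get_obs()['joints'])
E
python3 -m handwheel '[{"fingers":-1,"dx":0,"dy":0,"dz":0,"yaw":0}]'
```

```text
s5.png 49 off mean -0.0004444608779694325 range -0.041359227573668514 0.02592138464887723
{-46: 0, -42: 24, -38: 46, -34: 49, -30: 60, -26: 90, -22: 40, -18: 79, -14: 167, -10: 151, -6: 115, -2: 81, 2: 79, 6: 104, 10: 186, 14: 93, 18: 57, 22: 59, 26: 41, 30: 0, 34: 0, 38: 0, 42: 0, 46: 0}
d5.png 33 off mean 0.0004395019246590812 range -0.015368182029406737 0.03743704998222886
{-46: 0, -42: 0, -38: 0, -34: 0, -30: 0, -26: 0, -22: 0, -18: 0, -14: 47, -10: 96, -6: 66, -2: 70, 2: 64, 6: 42, 10: 101, 14: 87, 18: 41, 22: 54, 26: 56, 30: 25, 34: 23, 38: 16, 42: 0, 46: 0}
[ 4.08150567e-02  5.82850103e-02  2.06883015e+00 -3.33431967e-05
  1.01305594e+00  1.56289338e+00]
time: 19.15
tool_pos: [0.5087, 0.0457, 0.0968]
eef_rot: [1.0, 0.024, 0.0, 0.0]
force: [-0.8, -0.1, -2.6]
grip_width: 0.0257
gripper_force: 30.0
```

All three cameras agree on the mark within about 1 mm. Now I lower until the pins touch.

```bash
python3 -m handwheel '[{"fingers":-1,"dx":-0.001,"dy":0,"dz":0.003,"yaw":0},{"fingers":-1,"dx":0,"dy":0,"dz":0.003,"yaw":0},{"fingers":-1,"dx":0,"dy":0,"dz":0.002,"yaw":0},{"fingers":-1,"dx":0,"dy":0,"dz":0.002,"yaw":0},{"fingers":-1,"dx":0,"dy":0,"dz":0.002,"yaw":0},{"fingers":-1,"dx":0,"dy":0,"dz":0,"yaw":0},{"fingers":-1,"dx":0,"dy":0,"dz":0,"yaw":0},{"fingers":-1,"dx":0,"dy":0,"dz":0,"yaw":0}]'
```

```text
time: 20.15
tool_pos: [0.5075, 0.0456, 0.0845]
eef_rot: [1.0, 0.024, 0.0, -0.0]
force: [-1.4, 0.9, 0.7]
grip_width: 0.0258
gripper_force: 30.0
```

```bash
python3 -m handwheel '[{"fingers":-1,"dx":0,"dy":0,"dz":0,"yaw":0},{"fingers":-1,"dx":0,"dy":0,"dz":0,"yaw":0}]'
```

```text
time: 20.4
tool_pos: [0.5074, 0.0456, 0.0844]
eef_rot: [1.0, 0.024, 0.0, -0.0]
force: [0.3, -0.6, -0.4]
grip_width: 0.0256
gripper_force: 30.0
```

```bash
python3 -m handwheel '[{"fingers":-1,"dx":0,"dy":0,"dz":0.0015,"yaw":0},{"fingers":-1,"dx":0,"dy":0,"dz":0.0015,"yaw":0},{"fingers":-1,"dx":0,"dy":0,"dz":0,"yaw":0},{"fingers":-1,"dx":0,"dy":0,"dz":0,"yaw":0},{"fingers":-1,"dx":0,"dy":0,"dz":0,"yaw":0}]'
python3 - <<'E'
from h import *
F=[];Z=[]
out=[]
for k in range(8):
    get_image('wrist') if k<6 else None
    o=get_obs();F.append(o['force']);Z.append(o['tool_pos'])
print(np.mean(F,0),np.mean(Z,0))
a=snap('scene','s7.png');b=snap('side','d7.png')
for im in (a,b):
    u,v=proj(im,(.5077,.0454,.02)).astype(int); out.append(cv2.resize(im['frame'][v-45:v+45,u-45:u+45],(400,400),interpolation=cv2.INTER_CUBIC))
c=np.clip(np.hstack(out).astype(float)*1.7,0,255).astype(np.uint8)
cv2.imwrite('pics/c7.png',c)
E
```

```text
time: 21.02
tool_pos: [0.5075, 0.0456, 0.0814]
eef_rot: [1.0, 0.024, 0.0, 0.0]
force: [-0.9, 0.3, 1.3]
grip_width: 0.0258
gripper_force: 30.0
[-0.46091521 -0.38235788  1.15474596] [0.50743255 0.04562376 0.08135264]
```

View pics/c7.png

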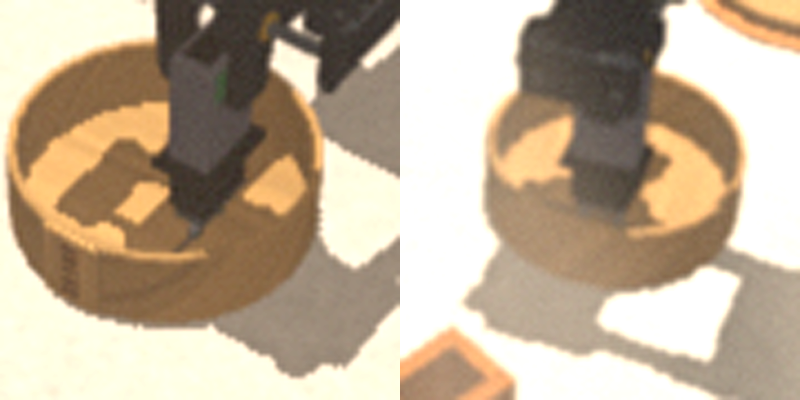

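The meter stands upright on the line with its pins on the floor and the box unmoved. The TCP height implies about 6 mm of press, and the wrist force of +1.2 N (about 1.8 N of meter weight to add) implies about 3 N, so both point to roughly halfway.

```bash
python3 -c "
from workcell import *
print(hand_in())"
```

```text
the job is handed in; nothing more can be done
None
```

The lid lies flat, knob up, on the cork mat, and I handed the job in at about 21 s with the meter held upright on the mark, its pins pressed in roughly halfway; the pins themselves were too small to see on the dots, so their position rests on measurements that agreed to about 1 mm.

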